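Seat the chromatography column in its foam insert

ROBOT

A 6-joint arm with a two-finger parallel gripper is mounted at the origin on a cart in front of the work surface, level with it; the furniture and walls round the work are solid. World frame = base frame: x ahead of the robot, y to its left, z up, the work surface at z = 0. Lengths are in m, angles in rad, forces in N, time in s.
With the tool pointing down it reaches from about 0.375 to 0.975 m from the base axis. Payload 3.8 kg.
Tool frame: the origin (TCP) lies midway between the tips of the shut fingers; the grasp point (between the pads) lies 19 mm behind it; z points along the fingers, y is the line along which they close (so a half turn about z gives the same grasp; the last joint's range is limited). The gripper opens to 88 mm and grips with 3 to 60 N. Pads are 18 mm wide; open, the fingers measure 123 mm over their backs; the gripper's body (75 mm by 187 mm) begins 45 mm behind the grasp point.
Start: joints at [-1.289, 0.264, 1.604, -0, 1.274, -0.037], TCP at [0.212, -0.641, 0.208] pointing down, gripper open.
Joint ranges: [-2.63, 2.63], [-0.94, 2.18], [0.31, 2.57], [-1.31, 4.45], [0, 2.66], [-2.55, 2.55]. Speed limits (rad/s): [2.57, 2.57, 3.14, 3.14, 3.14, 3.14].

INTERFACE

Orientations are given as a rotation vector (axis times angle).
In Python, from cell import manip, inverse_kinematics, cams, order gives the robot as it stands. Calls block until the motion is done:
- manip.move_pose(position, orientation): joint-space move of the TCP to a pose.
- manip.move_linear(position, rate=0.15, rot=None): straight line of the TCP; rot=None keeps the orientation; rate is the mean speed in m/s.
- manip.set_joints(angles): joint-space move.
- manip.set_gripper(opening, force=None): finger opening in m; force is the grip in N (None keeps the last); returns when the fingers have stopped.
- manip.dwell(seconds).
- inverse_kinematics(position, orientation): joint angles nearest the present ones, or None.
- manip.state(): the state.
- cams.capture(name): name is "side" or "top"; returns a dict with "image" (420x560x3 uint8, blue, green, red), "z_map" (420x560 float32, m along the optical axis (not along the pixel's ray), 0 where there is no reading), "intrinsics" (3x3 intrinsics, pixels), "k1" (the pictures are not rectified: a ray, as slopes to the right and down, at radius r is drawn at 1 + k1 r^2 times it, then the intrinsics apply), "position" and "orientation" of the camera in the world. Camera axes: x right, y down, z forward; pixel columns grow to the right and rows downward; lengths in m; the calibration is good to about 2 mm. A picture is of the moment at which its call begins.
A pose or a line that the arm cannot do raises manip.IKError and nothing moves.
- order.close_job(): hands the job in; it is judged then, once.
The state is a dict: "clock": time; "joint_pos": joint angles; "joint_velocities": joint speeds; "tau": joint torques, N m; "tool_pos": TCP position; "tcp_rot": TCP orientation; "contact_force": force on the tool from outside, world axes, zero at the start; "moment": the same for the moment, N m; "gripper_width": finger opening in m; "grasp_force": force on a finger pad.
Only numpy, scipy, OpenCV 4.12 (cv2) and the standard library are available. Lean on these libraries where they do the work, as an engineer would, in place of code of your own. Each camera call takes 0.05 s, during which the arm holds its last target. There are 200 camera calls.

TASK

Pick up the steel chromatography column and press it fully home in its own cutout in the foam insert, the one with a wide pocket for each end nut, so that it lies flush in the foam; then let go. Do not disturb the marker lying near it.

Things in the scene. Friction and masses are not known exactly. Their poses are not given: they have to be found in the camera images.
- column_mid (a point): Centre of the loose steel chromatography column (110 g), lying along its own y axis, 9.5 mm above its underside. Straight tube 9.6 mm thick, bare for 102 mm (grasp here); at each end a hexagonal nut 22 mm across, 19 mm high, from 51 to 69 mm off centre; thin end fittings reach 85 mm. Either way round is right.
- cutout (a point): Where the column's centre belongs: middle of its cutout, y along it, z up; 17.5 mm above the worktop, 9.5 mm above the cutout's floor. A channel 22 mm wide, 190 mm long, with a nut pocket 38 wide, 36 long, 60 mm either side of the middle. Two springy lips in each pocket: a column just laid in rests on them about 10 mm high; some 6 to 12 N straight down snaps it to the floor, centred.
- insert: Grey foam insert, 130 x 240 x 28 mm (x, y, z), on a 7 mm black tray 4 mm larger each side, fixed on the worktop; origin: centre of its underside. The column's cutout is at x = -20 mm. At its middle a finger scoop (48 mm along y, from the -x edge to x = +32 mm) goes down to the same floor (8 mm up). The plain straight slot at x = +47 mm, 18 mm wide, is not the column's.
- marker_mid (a point): Centre of a loose marker pen, a bystander: plain 12 mm thick rod 126 mm long with a black cap, lying on the worktop along its own y axis behind the column; this point is 5.5 mm above the worktop. Beware of the tall instruments behind the work: the left one begins at world x = 0.6 m, and a round window of the right one juts out to x = 0.51 m at y = -0.15 to -0.32 m, 0.12 to 0.3 m up.

How it is judged:
By the outcome, as a careful person would: the job done as asked, in the order asked, and still so for the second after the job is handed in, with the robot touching nothing.
It also fails if it takes over 53 s, if anything falls off the work surface, if the arm or the gripper's body presses on something with over 40 N, if the wrist force passes 120 N, or if a joint passes its speed limit or range.

## Working session

There is one attempt and no reset: what is moved stays moved. The work goes in short steps, each a Python script; the robot and the scene stay as the last script left them, time stands still between calls to the robot, and variables do not carry over. Pictures are saved under pics/ and viewed, at most 10 in all, crops included, and the job is handed in when it is done.

```bash
mkdir -p pics; ls
cat > h.py <<'E'
import numpy as np,cv2
from cell import manip, inverse_kinematics, cams, order
from scipy.spatial.transform import Rotation as R
def rot(o):
    o=np.array(o,float)
    return o if o.shape==(3,3) else (R.from_rotvec(o) if o.size==3 else R.from_quat(o)).as_matrix()
def world(c,uv,z=None,depth=None):
    uv=np.array(uv,float).reshape(-1,2);K=np.array(c["intrinsics"])
    d=np.array([[(u-K[0,2])/K[0,0],(v-K[1,2])/K[1,1]] for u,v in uv]);s=d.copy()
    for _ in range(20): s=d/(1+c["k1"]*(s**2).sum(1,keepdims=True))
    r=np.c_[s,np.ones(len(s))]; p=np.array(c["position"]); w=r@rot(c["orientation"]).T
    t=np.asarray(depth).reshape(-1,1) if depth is not None else ((z-p[2])/w[:,2])[:,None]
    return p+t*w
E
python3 - <<'E'
from h import *
for n in("side","top"):
    c=cams.capture(n);cv2.imwrite(f"pics/{n}0.png",c["image"]);print(n,c["position"],c["orientation"],c["k1"],c["intrinsics"])
    np.save(f"{n}0.npy",c,allow_pickle=True)
print(manip.state())
E
```

```text
pics
side [0.37282213 0.85378838 0.56486734] [-0.27545699  2.71475939 -1.33993602] -0.21235622478528057 [[536.37530365   0.         289.0417717 ]
 [  0.         536.37530365 210.83056527]
 [  0.           0.           1.        ]]
top [0.35347387 0.21048781 0.89884966] [-2.12811351  2.14144382 -0.19954261] -0.07510801616967103 [[461.75728623   0.         279.01582315]
 [  0.         461.75728623 211.92012439]
 [  0.           0.           1.        ]]
{'clock': 0.1, 'joint_pos': array([-1.28889944e+00,  2.64666915e-01,  1.60520987e+00,  1.02386097e-05,
        1.27368085e+00, -3.69153225e-02]), 'joint_velocities': array([-1.37158503e-03, -1.60797280e-03, -1.60526369e-03,  9.52550327e-04,
        8.93385960e-04, -6.65233844e-05]), 'tau': array([ 8.87744391e-04, -5.03618789e+01, -3.58069754e+01,  7.31283054e-02,
        2.32891022e-02, -6.51552318e-05]), 'tool_pos': array([ 0.21137261, -0.6403306 ,  0.20633479]), 'tcp_rot': array([-3.09983670e+00, -4.98356450e-01,  3.61650146e-04]), 'contact_force': array([ 0.030174  , -0.1287459 , -0.48340249]), 'moment': array([ 0.00120063, -0.04568727, -0.02090572]), 'grasp_force': 0.0, 'gripper_width': 0.08829210367431754}
```

View pics/top0.png

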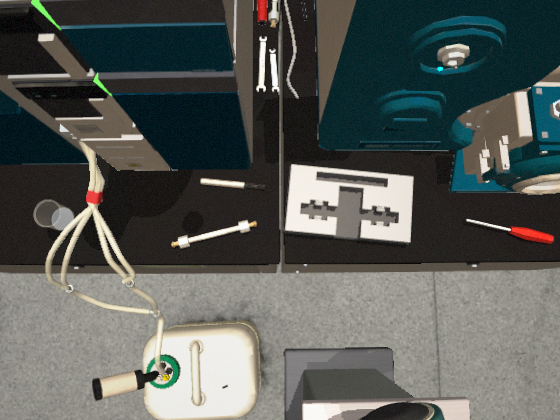

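View pics/side0.png

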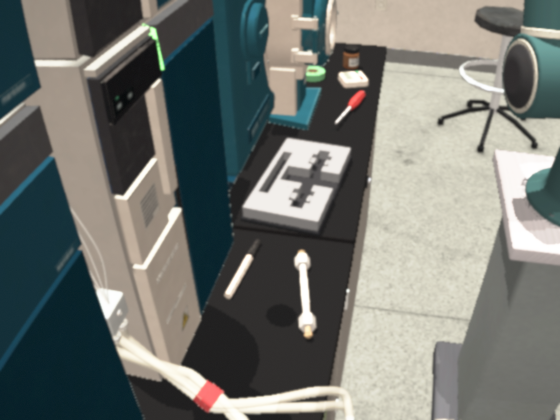

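The top view shows the column from (173,242) to (256,224), the marker at (200,181)–(265,186), and the insert with corners near (290,165), (413,176), (411,243) and (285,232). The pocketed cutout is on the robot's side, around row 212. The side view agrees.

```bash
cat >> h.py <<'E'
def blob(c,roi,thr=110):
    x0,y0,x1,y1=roi;g=c["image"].min(2);m=np.zeros_like(g)
    m[y0:y1,x0:x1]=(g[y0:y1,x0:x1]>thr)*255
    cs=cv2.findContours(m,cv2.RETR_EXTERNAL,cv2.CHAIN_APPROX_NONE)[0]
    return max(cs,key=cv2.contourArea),m
E
python3 - <<'E'
from h import *
np.set_printoptions(precision=4,suppress=True)
T=np.load("top0.npy",allow_pickle=True).item();S=np.load("side0.npy",allow_pickle=True).item()
for n,c,rc,ri,rm in(("top",T,(165,212,264,255),(278,155,425,250),(195,172,270,195)),("side",S,(285,245,325,340),(235,130,360,235),(218,236,265,302))):
    for lab,r,z,thr in(("col",rc,.0095,60),("marker",rm,.0055,60)):
        k,m=blob(c,r,thr); ys,xs=np.nonzero(m); p=world(c,np.c_[xs,ys],z)[:,:2]
        (cx,cy),(w,h),a=cv2.minAreaRect(p.astype(np.float32)*1000)
        print(n,lab,"rect",cx,cy,w,h,a)
        v=np.linalg.svd(p-p.mean(0))[2][0]; print("  mean",p.mean(0),"yaw of axis",np.degrees(np.arctan2(v[1],v[0])), "range",np.ptp((p-p.mean(0))@v))
    k,m=blob(c,ri,140); kk=cv2.convexHull(k)[:,0]
    zz=np.array([c["z_map"][y,x] for x,y in kk]); 
    ys,xs=np.nonzero(m); d=c["z_map"][ys,xs]; g=d>0;w=world(c,np.c_[xs,ys][g],depth=d[g]);zt=np.median(w[:,2]);print(n,"ztop",zt, np.percentile(w[:,2],[5,95]))
    for z in(.028,.035):
        r=cv2.minAreaRect(world(c,kk,z)[:,:2].astype(np.float32)*1000);print("  insert",z,r)
    # dark slot pixels inside hull
    h=np.zeros_like(m);cv2.fillConvexPoly(h,kk,255);h=cv2.erode(h,np.ones((5,5)))
E
```

```text
top col rect 469.2520446777344 326.98919677734375 23.931581497192383 170.84873962402344 14.121755599975586
  mean [0.4689 0.3276] yaw of axis -75.78262074797084 range 0.17085624092061702
top marker rect 569.2426147460938 293.317138671875 128.3436737060547 13.595291137695312 83.81681823730469
  mean [0.5711 0.31  ] yaw of axis -95.81928024850662 range 0.12833345930562018
top ztop 0.02873428663300115 [0.0252 0.0313]
  insert 0.028 ((525.5394287109375, 63.403846740722656), (241.27098083496094, 131.2731170654297), 83.9807357788086)
  insert 0.035 ((524.15625, 64.58613586425781), (239.3316192626953, 130.21788024902344), 83.98074340820312)
side col rect 468.931640625 322.45281982421875 27.420175552368164 177.3153533935547 13.970538139343262
  mean [0.4674 0.3283] yaw of axis 104.0042678767551 range 0.17731781704433064
side marker rect 580.3861694335938 289.2646484375 137.16514587402344 39.636287689208984 83.55155944824219
  mean [0.5711 0.3008] yaw of axis 85.08281868127351 range 0.13725310841410912
side ztop 0.029980721355553686 [0.0131 0.0318]
  insert 0.028 ((525.3685913085938, 58.71826171875), (246.41595458984375, 133.5565643310547), 83.99386596679688)
  insert 0.035 ((523.3795776367188, 69.08485412597656), (243.20303344726562, 131.81512451171875), 83.9938735961914)
```

Run:
```python
from h import *
np.set_printoptions(precision=3,suppress=True)
P=[]
for n in("top","side"):
    c=np.load(n+"0.npy",allow_pickle=True).item();ys,xs=np.nonzero(c["z_map"]>0);P.append(world(c,np.c_[xs,ys],depth=c["z_map"][ys,xs]))
P=np.vstack(P);P=P[(P[:,2]>.05)&(P[:,2]<.45)&(P[:,0]>.4)]
for y in np.arange(-.3,.5,.05):
    q=P[(P[:,1]>=y)&(P[:,1]<y+.05)]
    if len(q): print(round(y,2),len(q),np.percentile(q[:,0],[0,2,10]))
def pose(psi): return R.from_euler('ZX',[psi,180],degrees=True).as_rotvec()
q0=manip.state()["joint_pos"]
for a,b in((104.1,83.98),(-75.9,-96.02)):
    print(a,inverse_kinematics([.4692,.327,.003],pose(a)),inverse_kinematics([.5056,.0655,.01],pose(b)),inverse_kinematics([.5056,.0655,.15],pose(b)))
```

```text
-0.3 336 [0.512 0.513 0.514]
-0.25 589 [0.512 0.513 0.514]
-0.2 7507 [0.511 0.514 0.522]
-0.15 8209 [0.527 0.53  0.545]
-0.1 3860 [0.618 0.619 0.621]
-0.05 3345 [0.595 0.597 0.599]
-0.0 5483 [0.594 0.597 0.599]
0.05 6227 [0.598 0.601 0.613]
0.1 8442 [0.621 0.622 0.623]
0.25 9134 [0.589 0.593 0.594]
0.3 8073 [0.592 0.593 0.594]
0.35 9103 [0.592 0.593 0.594]
0.4 10681 [0.586 0.588 0.59 ]
0.45 12711 [0.587 0.591 0.592]
104.1 [ 0.565  0.281  1.997 -0.     0.863  0.319] [ 0.08   0.167  2.126 -0.     0.849  0.185] [ 0.08  -0.005  2.015 -0.     1.131  0.185]
-75.9 None None None
```

Run:
```python
from h import *
np.set_printoptions(precision=3,suppress=True)
P=[]
for n in("top","side"):
    c=np.load(n+"0.npy",allow_pickle=True).item();ys,xs=np.nonzero(c["z_map"]>0);P.append(world(c,np.c_[xs,ys],depth=c["z_map"][ys,xs]))
P=np.vstack(P);
for z in np.arange(.04,.5,.03):
    q=P[(P[:,2]>=z)&(P[:,2]<z+.03)&(P[:,0]>.4)&(P[:,1]>-.06)&(P[:,1]<.13)]
    if len(q):print(round(z,2),len(q),np.percentile(q[:,0],[0,2,10]),q[np.argmin(q[:,0]),1])
```

```text
0.04 789 [0.62  0.621 0.622] 0.022387215191122523
0.07 1201 [0.617 0.618 0.618] 0.006302829145213185
0.1 1624 [0.618 0.618 0.619] 0.017574221811183954
0.13 1577 [0.621 0.621 0.622] -0.028715858605464106
0.16 1421 [0.615 0.621 0.622] 0.030829637576958224
0.19 1474 [0.609 0.61  0.615] 0.0247084763347174
0.22 1489 [0.597 0.598 0.6  ] 0.010689659193349077
0.25 2079 [0.594 0.596 0.598] 0.01736969709275471
0.28 2800 [0.594 0.597 0.599] 0.01951794261007267
0.31 2912 [0.597 0.599 0.604] 0.02886797161404553
0.34 1987 [0.613 0.614 0.614] -0.013216213926843107
0.37 1386 [0.604 0.605 0.615] 0.012313124410845422
0.4 2088 [0.601 0.604 0.605] 0.010094570239311068
0.43 2713 [0.599 0.601 0.605] 0.0022699178012424437
0.46 3406 [0.604 0.604 0.605] 0.024898734704334985
0.49 3547 [0.605 0.614 0.62 ] 0.014985176457120192
```

```bash
cat >> h.py <<'E'
def pose(psi): return R.from_euler('ZX',[psi,180],degrees=True).as_rotvec()
def st(l=""):
    s=manip.state();print(l,"t%.2f"%s["clock"],"tcp",s["tool_pos"].round(4),"F",s["contact_force"].round(1),"M",s["moment"].round(2),"w %.4f g %.1f"%(s["gripper_width"],s["grasp_force"]));return s
E
python3 - <<'E'
from h import *
q=manip.state()["joint_pos"]
manip.set_gripper(.045)
a=q[0]+.04
d=np.degrees(a);psi=90+14 # keep tool y radial-ish
t=R.from_rotvec(manip.state()["tcp_rot"])
manip.move_linear([.41*np.sin(.3205),-.41*np.cos(.3205),.2],rate=.25);s=st("in")
j=s["joint_pos"].copy();j[0]=.565;j[5]=.319;manip.set_joints(j);st("rot")
manip.move_pose([.4692,.327,.08],pose(104.1));st("above")
manip.move_linear([.4692,.327,.015],rate=.08);st("low")
c=cams.capture("side");cv2.imwrite("pics/s1.png",cv2.resize(c["image"][180:360,200:420],None,fx=3,fy=3))
E
```

```text
in t2.08 tcp [ 0.1294 -0.3901  0.2004] F [-0.2  0.5  0.1] M [ 0.01 -0.02 -0.01] w 0.0445 g 0.0
rot t4.44 tcp [0.3335 0.2402 0.2004] F [0.5 0.8 0.9] M [-0.12 -0.13 -0.01] w 0.0449 g 0.0
above t5.26 tcp [0.4691 0.3264 0.0802] F [-0.1  0.7  0.7] M [-0.04 -0.14 -0.04] w 0.0445 g 0.0
low t6.22 tcp [0.4696 0.3273 0.0153] F [ 0.2  0.4 -0. ] M [-0.05 -0.08 -0.03] w 0.0453 g 0.0
```

View pics/s1.png

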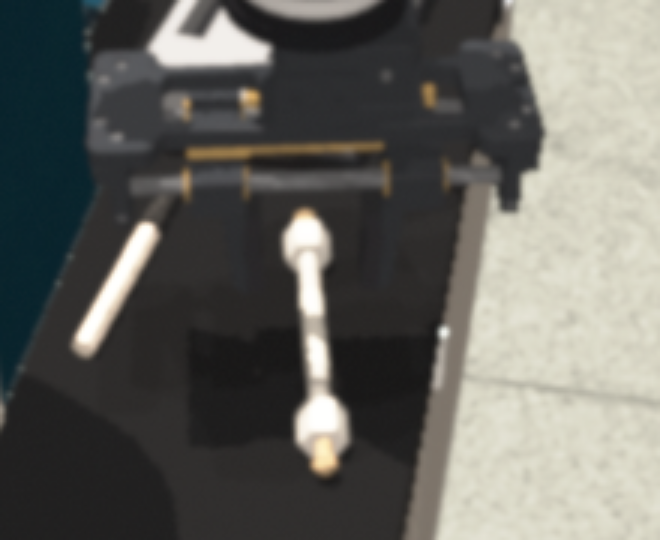

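The fingers (crop columns about 240 and 380) straddle the tube (about 312), and the marker is clear. Next I descend, grip and lift.

Run:
```python
from h import *
manip.move_linear([.4692,.327,.003],rate=.04);st("down")
manip.set_gripper(.0,force=45);st("grip")
manip.move_linear([.4692,.327,.06],rate=.08);st("lift")
c=cams.capture("side");np.save("s2.npy",c,allow_pickle=True);cv2.imwrite("pics/s2.png",cv2.resize(c["image"][180:360,200:420],None,fx=3,fy=3))
```

```text
down t6.72 tcp [0.4688 0.3267 0.0025] F [ 0.5  0.1 -0.4] M [-0.07 -0.07 -0.06] w 0.0447 g 0.0
grip t7.49 tcp [0.4692 0.327  0.003 ] F [-0.6 -0.6  0.6] M [-0.02 -0.11 -0.04] w 0.0004 g 0.0
lift t8.36 tcp [0.4689 0.3268 0.0597] F [ 0.1 -1.3 -1.1] M [-0.03 -0.06 -0.01] w 0.0007 g 0.0
```

View pics/s2.png

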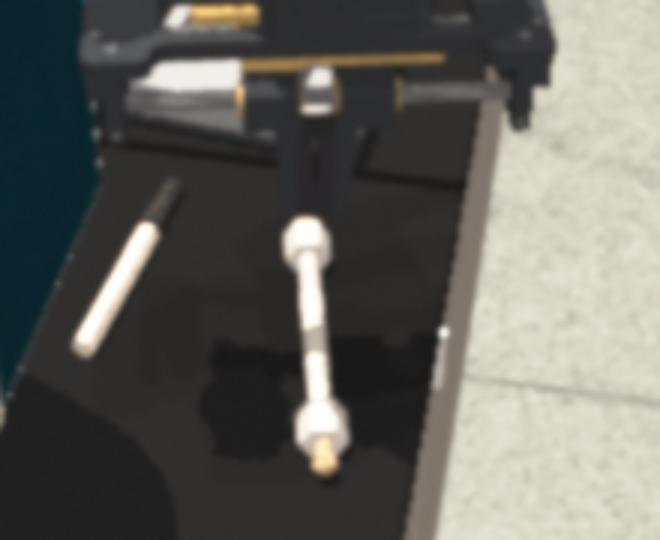

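The column was missed: the fingers shut to 0.4 mm and it still lies on the worktop. I'll check where the fingertips really are against the reported TCP.

```bash
cat >> h.py <<'E'
def proj(c,p):
    K=np.array(c["intrinsics"]);r=(np.atleast_2d(p)-np.array(c["position"]))@rot(c["orientation"]);s=r[:,:2]/r[:,2:]
    s=s*(1+c["k1"]*(s**2).sum(1,keepdims=True));return np.c_[s*K[0,0]+K[:2,2],r[:,2]]
E
python3 - <<'E'
from h import *
np.set_printoptions(precision=3,suppress=True)
c=np.load("s2.npy",allow_pickle=True).item();s=manip.state()
print("crop px of tcp, col mid",[(proj(c,p)[:,:2]-[200,180])*3 for p in (s["tool_pos"],[.469,.327,.0095],s["tool_pos"]+[0,0,.1])])
# world points at crop pixels: finger tips, column nuts/middle
for u,v in((300,195),(335,195),(320,170),(315,330),(305,240),(323,425)):
    x,y=200+u/3,180+v/3;d=np.median(c["z_map"][int(y)-1:int(y)+2,int(x)-1:int(x)+2]);print(u,v,world(c,[(x,y)],depth=[d]))
t=cams.capture("top");np.save("t2.npy",t,allow_pickle=True);cv2.imwrite("pics/t2.png",cv2.resize(t["image"][130:270,140:340],None,fx=4,fy=4,interpolation=cv2.INTER_CUBIC))
print("top crop tcp",(proj(t,s["tool_pos"])[:,:2]-[140,130])*4)
T=np.load("top0.npy",allow_pickle=True).item()
for u,v in((180,241),(250,226),(215,234)): print(world(T,[(u,v)],depth=[np.median(T["z_map"][v-1:v+2,u-1:u+2])]))
E
```

```text
crop px of tcp, col mid [array([[311.896, 259.47 ]]), array([[310.327, 336.019]]), array([[313.433,  84.689]])]
300 195 [[0.473 0.336 0.106]]
335 195 [[0.458 0.332 0.105]]
320 170 [[0.465 0.33  0.116]]
315 330 [[0.467 0.328 0.015]]
305 240 [[0.482 0.274 0.021]]
323 425 [[0.452 0.389 0.02 ]]
top crop tcp [[281.535 400.974]]
[[0.454 0.39  0.019]]
[[0.483 0.257 0.01 ]]
[[0.467 0.324 0.015]]
```

View pics/t2.png

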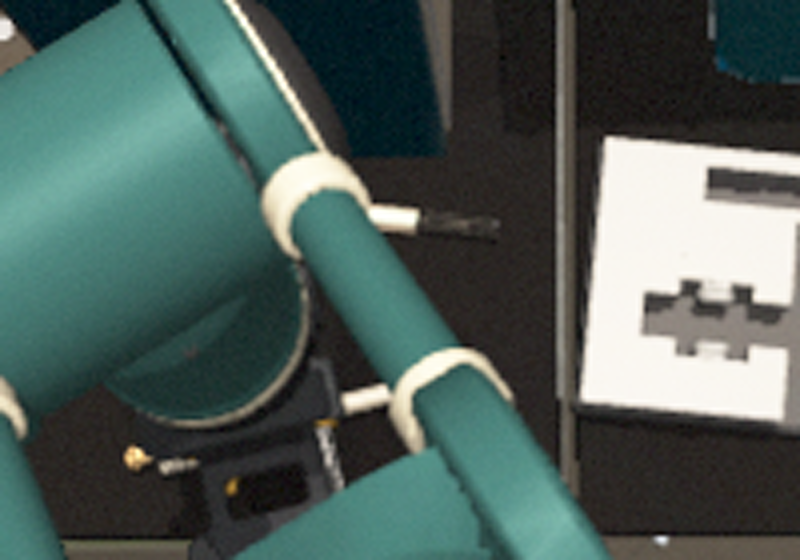

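The top view shows the arm covering most of the column. In the side crop the tips appear to end near row 205, though the reported TCP projects to row 259. I'll measure tip height from depth.

Run:
```python
from h import *
np.set_printoptions(precision=3,suppress=True)
c=np.load("s2.npy",allow_pickle=True).item()
for u in(293,312,330,345):
  for v in range(150,265,9):
    x,y=int(200+u/3),int(180+v/3);print(u,v,world(c,[(x,y)],depth=[c["z_map"][y,x]])[0],c["image"][y,x])
```

```text
293 150 [0.476 0.336 0.13 ] [47 45 44]
293 159 [0.477 0.336 0.125] [46 44 44]
293 168 [0.476 0.338 0.122] [47 45 44]
293 177 [0.476 0.339 0.118] [47 45 45]
293 186 [0.476 0.338 0.112] [47 46 45]
293 195 [0.476 0.339 0.107] [48 46 45]
293 204 [0.476 0.337 0.101] [47 45 44]
293 213 [0.476 0.338 0.097] [51 51 52]
293 222 [0.496 0.24  0.001] [164 178 190]
293 231 [0.491 0.265 0.018] [237 246 250]
293 240 [0.49  0.267 0.013] [237 246 250]
293 249 [0.488 0.277 0.017] [214 226 235]
293 258 [0.488 0.277 0.011] [165 179 189]
312 150 [0.468 0.333 0.129] [42 41 43]
312 159 [0.468 0.334 0.125] [37 35 36]
312 168 [0.468 0.331 0.118] [35 34 36]
312 177 [0.467 0.335 0.116] [37 35 37]
312 186 [0.468 0.334 0.11 ] [41 39 40]
312 195 [0.468 0.334 0.104] [41 39 41]
312 204 [0.468 0.334 0.099] [40 39 40]
312 213 [0.467 0.335 0.095] [65 71 78]
312 222 [0.481 0.26  0.021] [246 252 254]
312 231 [0.48  0.267 0.022] [253 254 255]
312 240 [0.479 0.271 0.02 ] [248 252 254]
312 249 [0.478 0.276 0.018] [185 200 213]
312 258 [0.477 0.281 0.017] [234 244 249]
330 150 [0.461 0.331 0.129] [42 40 42]
330 159 [0.46  0.
[... 263 characters left out ...]
 [0.476 0.237 0.002] [41 43 44]
330 231 [0.474 0.243 0.001] [63 67 70]
330 240 [0.473 0.251 0.002] [ 89  95 101]
330 249 [0.472 0.257 0.002] [ 90  97 103]
330 258 [0.471 0.263 0.002] [78 83 88]
345 150 [0.454 0.333 0.131] [47 46 45]
345 159 [0.454 0.332 0.125] [48 46 46]
345 168 [0.454 0.33  0.119] [47 45 44]
345 177 [0.453 0.333 0.116] [47 45 45]
345 186 [0.454 0.332 0.11 ] [48 46 46]
345 195 [0.454 0.33  0.104] [47 46 46]
345 204 [0.453 0.331 0.099] [44 43 44]
345 213 [0.469 0.227 0.001] [42 42 44]
345 222 [0.468 0.237 0.003] [41 42 45]
345 231 [0.467 0.243 0.002] [42 42 44]
345 240 [0.465 0.249 0.002] [41 42 44]
345 249 [0.464 0.256 0.002] [41 42 44]
345 258 [0.463 0.263 0.002] [39 39 42]
```

True tips are at z≈0.094 while the reported TCP is at z=0.060. So the fingertips sit about 34 mm behind the reported TCP, with x and y agreeing. I'll descend using that offset, feeling for contact in small steps.

Run:
```python
from h import *
manip.set_gripper(.045,force=45)
manip.move_linear([.4685,.327,-.010],rate=.08);f0=st("a")["contact_force"][2]
z=-.022
manip.move_linear([.4685,.327,z],rate=.05);st("b")
while z>-.034:
    z-=.0015;manip.move_linear([.4685,.327,z],rate=.03);s=st(z)
    if abs(s["contact_force"][2]-f0)>4: break
if abs(s["contact_force"][2]-f0)>4: z+=.0015;manip.move_linear([.4685,.327,z],rate=.03)
manip.set_gripper(.0,force=45);s=st("grip")
c=cams.capture("side");np.save("s3.npy",c,allow_pickle=True)
for u in(293,312,330):
  for v in range(240,345,9):
    x,y=int(200+u/3),int(180+v/3);print(u,v,world(c,[(x,y)],depth=[c["z_map"][y,x]])[0].round(3))
```

```text
a t10.28 tcp [ 0.469   0.3273 -0.0095] F [0.4 0.7 0.3] M [-0.04 -0.15  0.01] w 0.0447 g 0.0
b t10.67 tcp [ 0.468   0.3267 -0.0225] F [ 0.9 -0.9  0.2] M [-0.02 -0.03 -0.  ] w 0.0451 g 0.0
-0.0235 t10.92 tcp [ 0.4685  0.327  -0.0235] F [ 1.   1.2 -0.3] M [-0.05 -0.09 -0.01] w 0.0451 g 0.0
-0.025 t11.17 tcp [ 0.4685  0.327  -0.025 ] F [-0.2  0.2  0.2] M [-0.09 -0.14  0.04] w 0.0452 g 0.0
-0.026500000000000003 t11.42 tcp [ 0.4684  0.3269 -0.0266] F [ 1.1 -0.2 -0.3] M [ 0.02 -0.05 -0.01] w 0.0454 g 0.0
-0.028000000000000004 t11.67 tcp [ 0.4684  0.3269 -0.0281] F [ 0.3 -0.5  0.7] M [-0.07 -0.11  0.05] w 0.0449 g 0.0
-0.029500000000000005 t11.92 tcp [ 0.4684  0.3269 -0.0297] F [ 0.4  1.  -0.3] M [-0.07 -0.08  0.01] w 0.0451 g 0.0
-0.031000000000000007 t12.17 tcp [ 0.4688  0.3272 -0.0308] F [0.1 0.3 2.1] M [-0.09 -0.09 -0.02] w 0.0446 g 0.9
-0.03250000000000001 t12.42 tcp [ 0.4688  0.3272 -0.0308] F [-3.9 -2.4 12.2] M [-0.44  0.53  0.  ] w 0.0448 g 6.3
grip t13.32 tcp [ 0.4687  0.3272 -0.0308] F [-0.6 -0.3  4.2] M [-0.09  0.04 -0.02] w 0.0080 g 45.5
293 240 [0.49  0.269 0.016]
293 249 [0.473
[... 265 characters left out ...]

293 339 [0.477 0.336 0.016]
312 240 [0.478 0.273 0.022]
312 249 [0.478 0.274 0.016]
312 258 [0.464 0.35  0.083]
312 267 [0.464 0.351 0.078]
312 276 [0.475 0.29  0.013]
312 285 [0.474 0.298 0.015]
312 294 [0.472 0.308 0.018]
312 303 [0.471 0.31  0.015]
312 312 [0.47  0.319 0.017]
312 321 [0.469 0.323 0.016]
312 330 [0.468 0.33  0.017]
312 339 [0.467 0.334 0.015]
330 240 [0.473 0.251 0.002]
330 249 [0.458 0.344 0.083]
330 258 [0.457 0.349 0.083]
330 267 [0.462 0.317 0.046]
330 276 [0.461 0.324 0.048]
330 285 [0.46  0.328 0.046]
330 294 [0.459 0.332 0.044]
330 303 [0.459 0.33  0.037]
330 312 [0.459 0.332 0.033]
330 321 [0.459 0.332 0.026]
330 330 [0.459 0.33  0.018]
330 339 [0.459 0.333 0.015]
```

The tips touched the worktop at a reported z of −0.0308, and the tube is now held at 45 N. I'll regrip 1.8 mm higher, because the scoop floor would otherwise meet the tips, then lift and carry.

Run:
```python
from h import *
manip.set_gripper(.02);manip.move_linear([.4688,.3272,-.029],rate=.05)
manip.set_gripper(.0,force=50);st("grip")
manip.move_linear([.4688,.3272,.022],rate=.1);st("lift")
manip.move_linear([.475,.068,.022],rate=.12,rot=pose(83.98));st("carry")
manip.move_linear([.5056,.0655,.022],rate=.08);st("over")
manip.move_linear([.5056,.0655,.008],rate=.08);manip.dwell(.3);st("low")
c=cams.capture("side");np.save("s4.npy",c,allow_pickle=True);cv2.imwrite("pics/s4.png",cv2.resize(c["image"][100:260,220:400],None,fx=4,fy=3.75,interpolation=cv2.INTER_CUBIC))
```

```text
grip t14.35 tcp [ 0.4683  0.3269 -0.0294] F [-0.5 -0.4 -1.4] M [-0.05 -0.08  0.  ] w 0.0080 g 50.0
lift t15.01 tcp [0.4687 0.3271 0.022 ] F [-0.1  0.3 -1.5] M [-0.03 -0.1   0.03] w 0.0077 g 50.0
carry t17.32 tcp [0.475  0.0684 0.022 ] F [-0.2  0.6 -1.9] M [-0.06 -0.07 -0.02] w 0.0084 g 50.0
over t17.85 tcp [0.5059 0.0654 0.0219] F [ 0.2 -0.2 -1.8] M [-0.1  -0.08  0.02] w 0.0076 g 50.0
low t18.48 tcp [0.5059 0.0655 0.0083] F [ 0.3 -0.5 -2. ] M [-0.05 -0.02 -0.03] w 0.0079 g 50.0
```

View pics/s4.png

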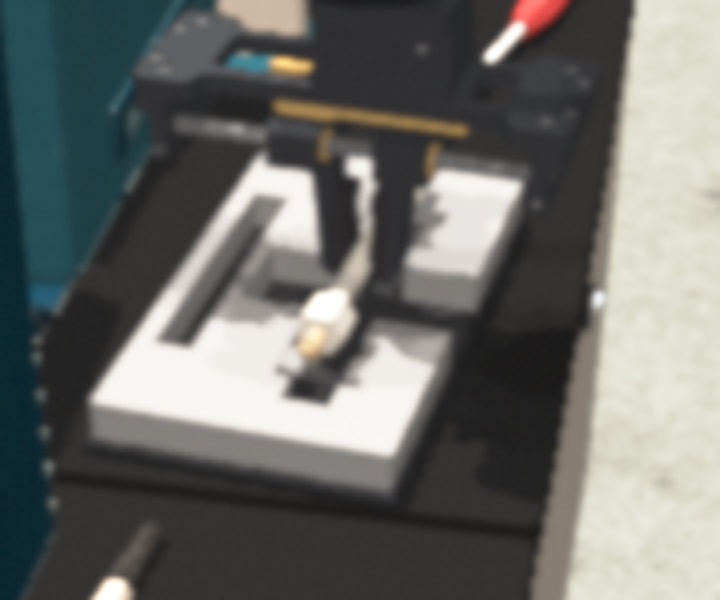

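The column hangs over its cutout, with the near nut at (328,318) above the pocket and the channel end at (318,390). The marker is untouched. I'll lower it with force checks.

Run:
```python
from h import *
f0=manip.state()["contact_force"][2]
z=-.006;manip.move_linear([.5056,.0655,z],rate=.06);st("d")
while z>-.0225:
    z-=.0015;manip.move_linear([.5056,.0655,z],rate=.03);s=st("%.4f"%z)
    if s["contact_force"][2]-f0>35 or np.hypot(*s["contact_force"][:2])>15: print("stop");break
c=cams.capture("side");np.save("s5.npy",c,allow_pickle=True);cv2.imwrite("pics/s5.png",cv2.resize(c["image"][100:260,220:400],None,fx=4,fy=3.75,interpolation=cv2.INTER_CUBIC))
```

```text
d t18.91 tcp [ 0.5047  0.0654 -0.0069] F [-0.3  1.  -1.2] M [ 0.03 -0.12  0.03] w 0.0080 g 50.0
-0.0075 t19.16 tcp [ 0.5057  0.0655 -0.0075] F [ 0.4  0.1 -1.9] M [-0.1  -0.1  -0.02] w 0.0082 g 50.0
-0.0090 t19.41 tcp [ 0.5056  0.0655 -0.009 ] F [-0.9  0.1 -1.6] M [ 0.03 -0.12  0.03] w 0.0076 g 50.0
-0.0105 t19.66 tcp [ 0.5053  0.0655 -0.0106] F [-2.1  0.1 -0.7] M [0.02 0.06 0.01] w 0.0079 g 50.0
-0.0120 t19.91 tcp [ 0.5053  0.0656 -0.012 ] F [-2.   0.4  3.3] M [0.   0.35 0.  ] w 0.0080 g 50.0
-0.0135 t20.16 tcp [ 0.506   0.0655 -0.0132] F [-2.5  1.1  4.3] M [ 0.03  0.29 -0.02] w 0.0084 g 50.0
-0.0150 t20.41 tcp [ 0.5065  0.0655 -0.0144] F [-1.6 -0.4  4.8] M [ 0.01  0.21 -0.02] w 0.0080 g 50.0
-0.0165 t20.66 tcp [ 0.5059  0.0656 -0.0165] F [-2.3  0.8  2.8] M [ 0.01  0.12 -0.03] w 0.0080 g 50.0
-0.0180 t20.91 tcp [ 0.5052  0.0655 -0.0186] F [-0.9  0.9 -1.7] M [-0.05  0.07 -0.  ] w 0.0078 g 50.0
-0.0195 t21.16 tcp [ 0.505   0.0654 -0.0202] F [-0.7  0.2 -5.4] M [ 0.08 -0.09  0.01] w 0.0078 g 50.0
-0.0210 t21.41 tcp [ 0.5051  0.0654 -0.0214] F [-2.6  0.6 -3.1] M [-0.06  0.13  0.01] w 0.0078 g 50.0
-0.0225 t21.66 tcp [ 0.5053  0.0654 -0.0217] F [-4.6 -0.6  6.3] M [-0.07  0.73  0.03] w 0.0082 g 50.0
```

View pics/s5.png

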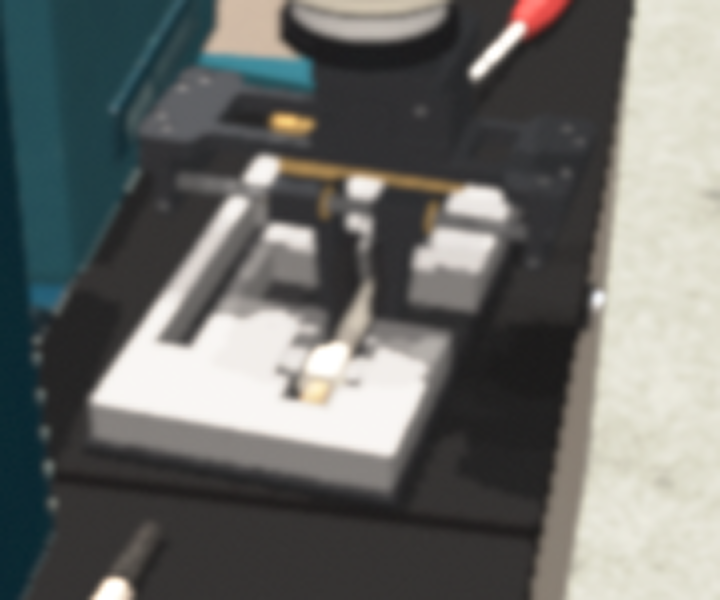

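The snap shows in the forces: resistance, then pull-in at −0.0195, then the floor. The near nut (328,362) now sits low in its pocket. I'll let go, back off and check that both nuts are flush.

Run:
```python
from h import *
manip.set_gripper(.03);st("open")
manip.move_linear([.5053,.0654,.03],rate=.08)
manip.move_linear([.42,.07,.06],rate=.15);s=st("back")
j=s["joint_pos"].copy();j[0]=-.9;manip.set_joints(j);st("away")
C=np.array([.5056,.0655]);a=np.radians(-6.02);ey=np.array([-np.sin(a),np.cos(a)]);ex=np.array([np.cos(a),np.sin(a)])
for n in("top","side"):
    c=cams.capture(n);ys,xs=np.nonzero(c["z_map"]>0);w=world(c,np.c_[xs,ys],depth=c["z_map"][ys,xs]);b=c["image"][ys,xs]
    l=np.c_[(w[:,:2]-C)@ex,(w[:,:2]-C)@ey]*1000
    top=(l[:,0]>-40)&(l[:,0]<55)&(abs(l[:,1])<115)&(abs(l[:,0])>22)&(abs(l[:,1])>40)&(w[:,2]>.02)
    print(n,"foam",np.median(w[top,2]))
    for sy in(-60,60):
        k=(abs(l[:,1]-sy)<7)&(abs(l[:,0])<5);print("  nut",sy,k.sum(),np.percentile(w[k,2],[10,50,90]).round(4))
    k=(abs(l[:,1])<20)&(abs(l[:,0])<3);print("  tube",np.percentile(w[k,2],[10,50,90]).round(4))
    if n=="top": cv2.imwrite("pics/t6.png",cv2.resize(c["image"][150:260,180:430],None,fx=3.2,fy=3.2,interpolation=cv2.INTER_CUBIC))
    k,m=blob(c,(195,172,270,195) if n=="top" else (218,236,265,302),60);ys,xs=np.nonzero(m);print("marker",world(c,np.c_[xs,ys],.0055).mean(0))
```

```text
open t22.22 tcp [ 0.5059  0.0655 -0.0225] F [-0.5 -0.4 -0.8] M [-0.04 -0.05  0.04] w 0.0302 g 0.0
back t23.77 tcp [0.4206 0.07   0.06  ] F [0.3 0.3 0.7] M [-0.06 -0.07 -0.03] w 0.0300 g 0.0
away t25.29 tcp [ 0.2845 -0.3175  0.0598] F [-0.1  0.5  0. ] M [-0.01  0.06 -0.  ] w 0.0300 g 0.0
top foam 0.02893484972315774
  nut -60 36 [0.0256 0.028  0.0301]
  nut 60 38 [0.0259 0.0277 0.0299]
  tube [0.0209 0.0228 0.0255]
marker [0.57114458 0.31046484 0.0055    ]
side foam 0.030180668825016133
  nut -60 31 [0.0214 0.0294 0.0307]
  nut 60 43 [0.0213 0.0287 0.03  ]
  tube [0.021  0.0242 0.0262]
marker [0.57106797 0.30082395 0.0055    ]
```

View pics/t6.png

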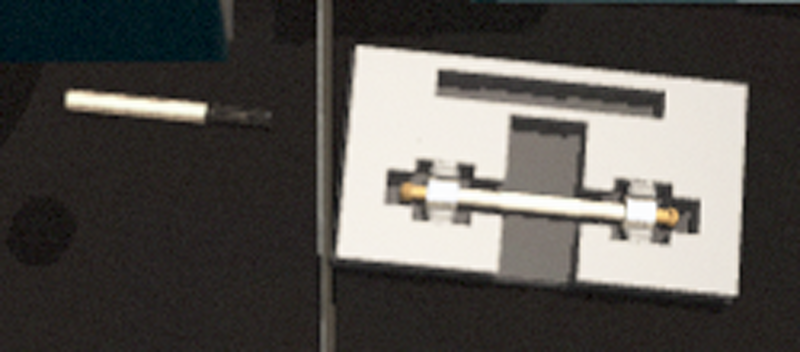

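The column is seated: its nuts at (443,192) and (640,210) are in their pockets. Both nut tops are about 1 mm below the foam top, as they should be when home. The marker has not moved.

```bash
python3 -c "
from h import *
print(order.close_job())"
```

```text
the job is handed in; nothing more can be done
None
```

The column is pressed home and flush in its own cutout (both nut tops about 1 mm below the foam surface), released, the marker is undisturbed, and the job is handed in at about 25 s; the first grasp closed on nothing because the fingertips were about 31 mm above the reported TCP, and the second held.

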